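# Set the candle-holder blanks in their resin moulds

### The job

The four beech candle-holder blanks are each to get a resin foot: set every blank in the silicone mould of its own shape and size, holes up, standing on the mould's floor, in the middle and in line with the mould, so that there is a gap for the resin all round it. Set them down gently rather than letting them drop, leave the moulds where they stand on the board, and do not disturb the beaker or the dropper bottle.

Things in the scene. Friction and masses are not known exactly. Their poses are not given: they have to be found in the camera images.
- blank_round_large_mid (a point): Loose: the larger round beech blank, a turned cylinder 62 mm in diameter and 44 mm tall with a 40 mm tealight hole 16 mm deep in its top. It stands on the table, hole up. This point is its centre, half-way up; z up. About 35 to 120 g.
- blank_round_small_mid (a point): Loose: the smaller round beech blank, a turned cylinder 40 mm in diameter and 56 mm tall with a 22 mm candle hole 22 mm deep in its top. It stands on the table, hole up. This point is its centre, half-way up; z up. About 35 to 120 g.
- blank_square_mid (a point): Loose: the square beech blank, 54 x 54 mm and 44 mm tall with a 40 mm tealight hole 16 mm deep in its top; its x and y axes are square to its sides. It stands on the table, hole up. This point is its centre, half-way up; z up. About 35 to 120 g.
- blank_long_mid (a point): Loose: the long beech blank, 84 mm long (its x axis) by 40 mm wide (its y axis) and 44 mm tall, with two 22 mm candle holes 20 mm deep in its top. It stands on the table, hole up. This point is its centre, half-way up; z up. About 35 to 120 g.
- mould_round_large: Loose: the larger round open mould of milky white silicone (about 0.1 kg), standing on the grey levelling board, whose top is 22 mm above the table. Inside it measures 98 mm across: 18 mm more on every side than its blank. Walls 5 mm thick, 20 mm high over all, floor 4 mm thick. Origin: centre of its underside, on the board; z up.
- mould_round_small: Loose: the smaller round open mould of milky white silicone (about 0.1 kg), standing on the grey levelling board, whose top is 22 mm above the table. Inside it measures 76 mm across: 18 mm more on every side than its blank. Walls 5 mm thick, 20 mm high over all, floor 4 mm thick. Origin: centre of its underside, on the board; z up.
- mould_square: Loose: the square open mould of milky white silicone (about 0.1 kg), standing on the grey levelling board, whose top is 22 mm above the table. Inside it measures 90 x 90 mm: 18 mm more on every side than its blank. Walls 5 mm thick, 20 mm high over all, floor 4 mm thick. Origin: centre of its underside, on the board; z up. Its x and y axes are square to its sides.
- mould_long: Loose: the long rectangular open mould of milky white silicone (about 0.1 kg), standing on the grey levelling board, whose top is 22 mm above the table. Inside it measures 120 mm long (its x axis) by 76 mm wide (its y axis): 18 mm more on every side than its blank. Walls 5 mm thick, 20 mm high over all, floor 4 mm thick. Origin: centre of its underside, on the board; z up.
- beaker: Bystander: a clear, empty plastic measuring beaker, 58 mm in diameter and 72 mm tall, with a wooden stir stick standing in it up to 108 mm. Stands on the table to one side. Origin: centre of its underside.
- bottle: Bystander: a closed purple dropper bottle with a white cap, 34 mm in diameter and 86 mm tall. Stands on the table to one side. Origin: centre of its underside.
Mind the look-alikes: they are no part of the job. What is shaped like the part that bears blank_round_large_mid but turquoise or yellow is not meant.

How it is judged (in metres and radians):
At the end, for the whole second after the job is handed in: Each blank stands at rest, upright within 0.1 rad, on the floor (height within 4 mm) of the mould of its own shape and size, within 10 mm of its centre; the square and the long one in line with the mould within 0.2 rad (any equivalent turn). Beaker and bottle still upright (horizontal distance between blank_round_large_mid and mould_round_large below 0.01 m and z of blank_round_large_mid in the frame of mould_round_large between 0.022 and 0.03 m and angle between each of blank_round_large_mid, blank_round_small_mid, blank_square_mid, blank_long_mid's own z axis and vertical below 0.1 rad and linear speed of each of blank_round_large, blank_round_small, blank_square, blank_long below 0.02 m/s and angular speed of each of blank_round_large, blank_round_small, blank_square, blank_long below 0.2 rad/s and horizontal distance between blank_round_small_mid and mould_round_small below 0.01 m and z of blank_round_small_mid in the frame of mould_round_small between 0.028 and 0.036 m and horizontal distance between blank_square_mid and mould_square below 0.01 m and z of blank_square_mid in the frame of mould_square between 0.022 and 0.03 m and (angle between the x axis of blank_square_mid and the x axis of mould_square, either way round below 0.2 rad or angle between the x axis of blank_square_mid and the y axis of mould_square, either way round below 0.2 rad) and horizontal distance between blank_long_mid and mould_long below 0.01 m and z of blank_long_mid in the frame of mould_long between 0.022 and 0.03 m and angle between the x axis of blank_long_mid and the x axis of mould_long, either way round below 0.2 rad and angle between each of beaker, bottle's own z axis and vertical below 0.2 rad); the robot touches nothing.
It fails at once if a mould is pushed or lifted more than 20 mm from where it stood (distance of any of mould_round_large, mould_round_small, mould_square, mould_long from where it was at the start of the episode above 0.02 m).
It fails at once if a blank is dropped or slammed into its mould (faster than 0.5 m/s just above the floor, a fall of over 12 mm) ((horizontal distance between blank_round_large_mid and mould_round_large below 0.05 m and z of blank_round_large_mid in the frame of mould_round_large below 0.036 m and linear speed of blank_round_large above 0.5 m/s) or (horizontal distance between blank_round_small_mid and mould_round_small below 0.05 m and z of blank_round_small_mid in the frame of mould_round_small below 0.042 m and linear speed of blank_round_small above 0.5 m/s) or (horizontal distance between blank_square_mid and mould_square below 0.05 m and z of blank_square_mid in the frame of mould_square below 0.036 m and linear speed of blank_square above 0.5 m/s) or (horizontal distance between blank_long_mid and mould_long below 0.05 m and z of blank_long_mid in the frame of mould_long below 0.036 m and linear speed of blank_long above 0.5 m/s)).
It fails at once if the beaker is pushed more than 30 mm or knocked over (distance of beaker from where it was at the start of the episode above 0.03 m or angle between beaker's own z axis and vertical above 0.5 rad).
It fails at once if the bottle is pushed more than 30 mm or knocked over (distance of bottle from where it was at the start of the episode above 0.03 m or angle between bottle's own z axis and vertical above 0.5 rad).
It also fails if it takes over 88 s, if anything falls off the work surface, if the arm or the gripper's body presses on something with over 40 N, if the wrist force passes 120 N, or if a joint passes its speed limit or range.

### The arm

A 6-joint arm with a two-finger parallel gripper is mounted at the origin on the work surface. World frame = base frame: x ahead of the robot, y to its left, z up, the work surface at z = 0. Lengths are in mm, angles in rad, forces in N, time in s.
With the tool pointing down it reaches from about 300 to 875 mm from the base axis. Payload 6.4 kg.
Tool frame: the origin (TCP) lies midway between the tips of the shut fingers; the grasp point (between the pads) lies 19 mm behind it; z points along the fingers, y is the line along which they close (so a half turn about z gives the same grasp; the last joint's range is limited). The gripper opens to 88 mm and grips with 3 to 60 N. Pads are 18 mm wide; open, the fingers measure 123 mm over their backs; the gripper's body (75 mm by 187 mm) begins 45 mm behind the grasp point.
Start: joints at [0.996, 0.181, 1.607, -0, 1.354, -0.206], TCP at [207.275, 536.356, 238.714] pointing down, gripper open.
Joint ranges: [-2.99, 2.99], [-0.89, 2.07], [0.3, 2.58], [-1.14, 4.28], [0, 2.63], [-3.12, 3.12]. Speed limits (rad/s): [2.57, 2.57, 3.01, 3.14, 3.14, 3.14].

### API

Orientations are given as a 3x3 rotation matrix whose columns are the frame's x, y, z axes.
In Python, from workcell import bot, cams gives the robot as it stands.
- The arm moves only by the tool servo_tool, never from a script. Its argument "rows" is a list that holds one entry, the list of rows, each a list of 7 numbers: the turn, a rotation vector about the tool's x, y, z in degrees, then the shift along the tool's x, y, z in mm, then the closure, from -1 (fully open) to 1 (shut). In form: [[[ax, ay, az, dx, dy, dz, grip], ...]]. A call has 1 to 12 rows; each row shifts and turns the commanded pose from where the row before left it, along the tool's axes as they then stand; what a row does not reach is not made up. A row lasts 1/8 s, in which the tool goes at most 62.5 mm and 10.7 degrees, less where a joint would pass 70% of its speed; a pose out of reach is approached as far as the arm can. A call with a gripper value outside its range is refused whole. The fingers move at their own pace and stop on an object; "force" is the grip in N (left out, the last holds). Time passes only in rows, so rows that do not move let the fingers close. It gives the time, the measured TCP pose, the force, the opening and the grip force at its end, in the units of the state.
- bot.read_state(): the state, without advancing time (a new reading comes with each control period).
- cams.snapshot(name): name is "scene" or "top"; returns the picture (420x560x3 uint8, red, green, blue); there is no depth.
- cams.camera_params(name): a dict with "mtx" (3x3 intrinsics, pixels), "pose" (4x4, takes a point from camera to world coordinates). Camera axes: x right, y down, z forward; pixel columns grow to the right and rows downward; lengths in mm; the calibration is good to about 2 mm. A picture is of the moment at which its call begins. camera_params takes no time and is no camera call.
- bot.hand_in(): hands the job in; it is judged then, once.
The state is a dict: "time_s": time; "qpos": joint angles; "joint_vel": joint speeds; "tau": joint torques, N m; "position": TCP position; "eef_rot": TCP orientation; "force": force on the tool from outside, world axes, zero at the start; "wrist_torque": the same for the moment, N m; "opening": opening from 0.0 (shut) to 1.0 (fully open); "grip_force": force on a finger pad.
Only numpy, scipy, OpenCV 4.12 (cv2) and the standard library are available. Lean on these libraries where they do the work, as an engineer would, in place of code of your own. Each camera call takes 0.05 s, during which the arm holds its last target. There are 200 camera calls.

## Working session

There is one attempt and no reset: what is moved stays moved. The work goes in short steps, Python scripts to look and compute and a tool call to move; the robot and the scene stay as the last step left them, time stands still between calls to the robot, and variables do not carry over. Pictures are saved under pics/ and viewed, at most 14 in all, crops included, and the job is handed in when it is done.

Besides the shell and the picture viewer there is one more tool, called after ">>>" in YAML: its name, and indented under it one key for each argument. servo_tool: Moves the arm, as the interface text tells. Its arguments: {"type":"object","properties":{"rows":{"type":"array","items":{"type":"array","items":{"type":"array","items":{"type":"number"}}}},"force":{"type":"number"}},"required":["rows"]}

```bash
mkdir -p pics
python3 - <<'E'
from workcell import bot,cams
import cv2,numpy as np
for n in("top","scene"):
    cv2.imwrite(f"pics/{n}0.png",cams.snapshot(n)[...,::-1]); p=cams.camera_params(n); print(n,np.round(p["mtx"],1).tolist(),np.round(p["pose"],3).tolist())
s=bot.read_state();print(s["time_s"],np.round(s["position"],1),np.round(s["eef_rot"],3).tolist(),s["opening"])
E
```

```text
top [[390.6, 0.0, 273.3], [0.0, 390.6, 208.1], [0.0, 0.0, 1.0]] [[-0.026, -0.99, 0.14, 318.153], [-1.0, 0.025, -0.01, -1.882], [0.006, -0.14, -0.99, 1123.987], [0.0, 0.0, 0.0, 1.0]]
scene [[519.8, 0.0, 275.7], [0.0, 519.8, 208.5], [0.0, 0.0, 1.0]] [[-0.87, 0.268, -0.414, 1053.989], [0.493, 0.442, -0.75, 1061.773], [-0.018, -0.856, -0.516, 803.579], [0.0, 0.0, 0.0, 1.0]]
0.1 [207.  535.9 237.9] [[-0.933, 0.361, -0.001], [0.361, 0.933, -0.001], [0.0, -0.001, -1.0]] 1.0048780035264682
```

View pics/top0.png

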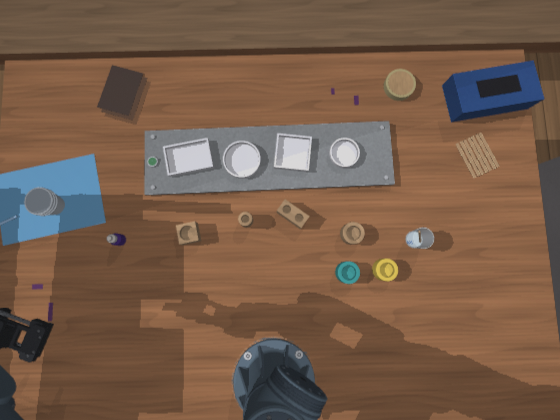

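View pics/scene0.png

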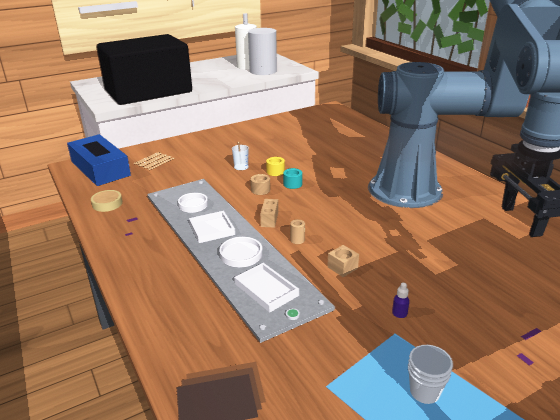

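Top view, moulds: long (189,157), round large (242,160), square (294,152), round small (345,153). Blanks: square (187,233), small round (245,219), long (293,214), large round (353,233). The look-alikes are turquoise (348,272) and yellow (387,270); another round tan object sits at (401,84). The large round blank is the beech one at (353,233). Close crops next.

Run:
```python
import cv2
im=cv2.imread("pics/top0.png")
for i,x in enumerate((145,265)):
    c=cv2.resize(im[130:250,x:x+130],None,fx=6,fy=5,interpolation=cv2.INTER_CUBIC) if 0 else cv2.resize(im[130:250,x:x+130],None,fx=5,fy=5,interpolation=cv2.INTER_CUBIC)
    for k in range(0,130,10):
        cv2.putText(c,str(x+k),(k*5,8),0,.3,(0,255,255)); cv2.line(c,(k*5,0),(k*5,599),(90,120,90),1)
    for k in range(0,120,10):
        cv2.putText(c,str(130+k),(0,k*5+4),0,.3,(0,255,255)); cv2.line(c,(0,k*5),(649,k*5),(90,120,90),1)
    cv2.imwrite(f"pics/c{i}.png",c)
```

```text
(no output)
```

View pics/c0.png

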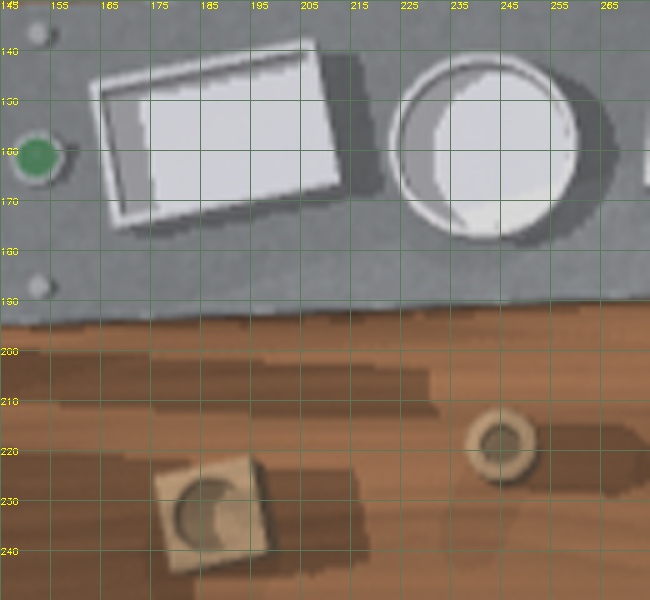

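View pics/c1.png

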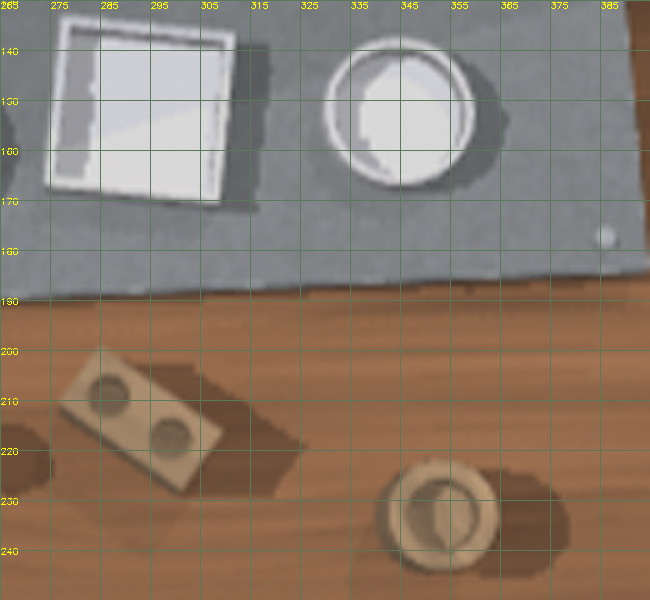

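The crops confirm the choices: the beech blanks and white moulds are clear, and the corners can be read directly.

```bash
cat > h.py <<'E'
from workcell import bot,cams
import numpy as np
def w(px,z,cam="top"):
    p=cams.camera_params(cam);px=np.atleast_2d(np.array(px,float))
    d=np.c_[px,np.ones(len(px))]@np.linalg.inv(p["mtx"]).T@np.array(p["pose"])[:3,:3].T
    t=np.array(p["pose"])[:3,3]
    return (t+d*((z-t[2])/d[:,2])[:,None])[:,:2]
E
python3 - <<'E'
from h import *
def q(n,x0,pts,z):
    P=w(np.array(pts)/5+[x0,130],z);c=P.mean(0)
    e=[P[(i+1)%len(P)]-P[i] for i in range(len(P))]
    print(n,c.round(1),[ (round(float(np.hypot(*v)),1),round(float(np.degrees(np.arctan2(v[1],v[0]))),1)) for v in e],np.hypot(*c).round())
def r(n,x0,b,z):
    x1,x2,y1,y2=b
    P=w(np.array([[x1,(y1+y2)/2],[x2,(y1+y2)/2],[(x1+x2)/2,y1],[(x1+x2)/2,y2]])/5+[x0,130],z)
    print(n,((P[0]+P[1])/2).round(1),((P[2]+P[3])/2).round(1),np.hypot(*(P[0]-P[1])).round(1),np.hypot(*(P[2]-P[3])).round(1))
q("mlong",145,[(91,83),(313,39),(342,184),(113,228)],42)
q("msq",265,[(63,16),(236,33),(219,205),(44,186)],42)
r("mrl",145,(389,579,53,238),42)
r("mrs",265,(324,475,37,187),42)
q("bsq",145,[(155,478),(250,457),(268,549),(174,572)],44)
q("blong",265,[(100,347),(222,432),(184,492),(61,409)],44)
q("blong holes",265,[(109,396),(170,439)],44)
r("brl",265,(388,499,459,572),44)
r("brs",145,(466,536,408,481),56)
print(w([(429,238),(115,240),(348,272)],0))
E
```

```text
mlong [624.9 226.7] [(128.8, -79.7), (87.2, -169.3), (131.3, 99.8), (86.1, 9.0)] 665.0
msq [631.4 -73.1] [(99.9, -97.2), (101.8, 172.3), (99.9, 82.2), (100.8, -7.7)] 636.0
mrl [613.8  73.7] [614.2  73.7] 108.1 108.3
mrs [ 626.3 -221.1] [ 626.5 -221.1] 86.4 88.4
bsq [407.6 227.1] [(53.6, -78.8), (52.2, -169.0), (52.9, 102.3), (53.4, 11.8)] 467.0
blong [452.5 -67.6] [(83.0, -126.8), (39.8, 145.8), (82.5, 54.3), (41.3, -33.5)] 458.0
blong holes [453.9 -66.4] [(41.6, -127.0), (41.6, 53.0)] 459.0
brl [ 394.8 -233.1] [ 395.  -233.1] 61.6 62.7
brs [440.7  65.9] [440.8  65.9] 38.5 40.4
[[ 378.25050046 -458.98831203]
 [ 395.8265051   443.37412272]
 [ 287.77464473 -220.22312349]]
```

>>> servo_tool:
  rows:
    - [[0,0,10.5,0,0,0,-1],[0,0,10.5,0,0,0,-1],[0,0,10.5,0,0,0,-1],[0,0,10.5,0,0,0,-1],[0,0,10.5,0,0,0,-1],[0,0,10.5,0,0,0,-1],[0,0,10.5,0,0,0,-1],[0,0,10.5,0,0,0,-1],[0,0,10.5,0,0,0,-1],[0,0,10.5,0,0,0,-1]]
  force: 25

```text
time_s: 1.35
position: [207.1, 536.1, 238.2]
eef_rot: [[0.595, 0.804, -0.001], [0.804, -0.595, -0.001], [-0.001, 0.0, -1.0]]
force: [0.4, -0.4, 0.4]
opening: 1.0
grip_force: 0.0
```

>>> servo_tool:
  rows:
    - [[0,0,0,-28,46,0,-1],[0,0,0,-28,46,0,-1],[0,0,0,-28,46,0,-1],[0,0,0,-28,46,0,-1],[0,0,0,-28,46,0,-1],[0,0,0,-28,46,0,-1],[0,0,0,-28,46,0,-1],[0,0,0,-28,46,0,-1],[0,0,0,-28,46,0,-1],[0,0,0,-28,46,0,-1],[0,0,0,-28,46,0,-1],[0,0,0,-28,46,0,-1]]

```text
time_s: 2.85
position: [455.2, -62.3, 238.6]
eef_rot: [[0.59, 0.807, -0.0], [0.807, -0.59, 0.0], [0.0, -0.0, -1.0]]
force: [-0.5, 1.2, 0.8]
opening: 0.998
grip_force: 0.0
```

```bash
cat >> h.py <<'E'
def plan(x,y,z,az):
    s=bot.read_state();R=np.array(s["eef_rot"]);p=np.array(s["position"])
    a=np.degrees(np.arctan2(R[1,1],R[0,1]));t=(a-az+180)%360-180
    b=np.radians(az);d=np.array([x,y,z])-p
    print("t",round(s["time_s"],2),"pos",p.round(1),"az",a.round(1),"zz",R[2,2].round(4),"F",np.round(s["force"],1),"open",round(s["opening"]*88,1),"| turn",t.round(1),"shift",np.round([-np.sin(b)*d[0]+np.cos(b)*d[1],np.cos(b)*d[0]+np.sin(b)*d[1],-d[2]],1), "q",np.round(s["qpos"],2))
E
python3 -c "
from h import *
plan(453,-67,20,-36.5)"
```

```text
t 2.85 pos [455.2 -62.3 238.6] az -36.2 zz -1.0 F [-0.5  1.2  0.8] open 87.8 | turn 0.3 shift [ -5.1   1.  218.6] q [-0.4  -0.09  1.89  0.    1.34  0.24]
```

>>> servo_tool:
  rows:
    - [[0,0,0.3,-5,1,40,-1],[0,0,0,0,0,50,-1],[0,0,0,0,0,50,-1],[0,0,0,0,0,40,-1],[0,0,0,0,0,25,-1],[0,0,0,0,0,13.5,-1],[0,0,0,0,0,0,-1],[0,0,0,0,0,0,0.3],[0,0,0,0,0,0,0.6],[0,0,0,0,0,0,1],[0,0,0,0,0,0,1],[0,0,0,0,0,0,1]]

```text
time_s: 4.35
position: [452.9, -65.2, 20.4]
eef_rot: [[0.594, 0.805, 0.0], [0.805, -0.594, -0.0], [0.0, 0.0, -1.0]]
force: [-0.6, -0.3, -0.3]
opening: 0.457
grip_force: 0.1
```

>>> servo_tool:
  rows:
    - [[0,0,0,0,0,0,1],[0,0,0,0,0,0,1],[0,0,0,0,0,0,1],[0,0,0,0,0,-10,1],[0,0,0,0,0,-30,1],[0,0,0,0,0,-40,1],[0,0,0,0,0,-30,1],[0,0,0,0,0,0,1]]

```text
time_s: 5.35
position: [454.6, -65.8, 132.7]
eef_rot: [[0.594, 0.805, 0.005], [0.805, -0.594, -0.002], [0.001, 0.005, -1.0]]
force: [0.3, -0.1, -1.9]
opening: 0.451
grip_force: 25.0
```

```bash
python3 -c "
from h import *
import cv2
plan(625,226.7,46,10)
cv2.imwrite('pics/s1.png',cams.snapshot('scene')[120:330,130:420,::-1].repeat(2,0).repeat(2,1))"
```

```text
t 5.35 pos [454.6 -65.8 132.7] az -36.4 zz -1.0 F [ 0.3 -0.1 -1.9] open 39.7 | turn -46.4 shift [258.5 218.6  86.7] q [-0.4   0.05  1.99  0.    1.1   0.23]
```

View pics/s1.png

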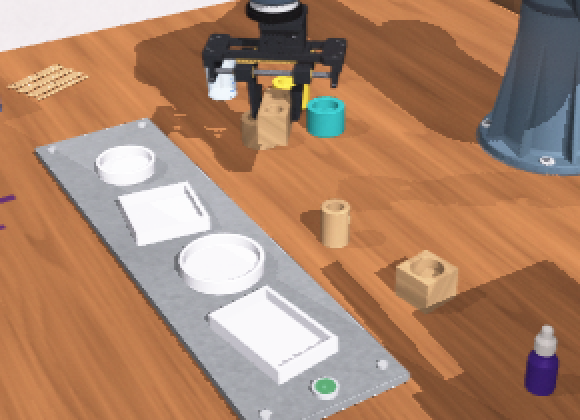

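The long blank is gripped level, 39.7 mm opening, and hangs clear. Moving it to its mould.

>>> servo_tool:
  rows:
    - [[0,0,-9.3,0,0,0,1],[0,0,-9.3,0,0,0,1],[0,0,-9.3,0,0,0,1],[0,0,-9.3,0,0,0,1],[0,0,-9.3,0,0,0,1],[0,0,0,37,31,0,1],[0,0,0,37,31,0,1],[0,0,0,37,31,0,1],[0,0,0,37,31,0,1],[0,0,0,37,31,0,1],[0,0,0,37,31,0,1],[0,0,0,37,31,0,1]]

```text
time_s: 6.9
position: [620.5, 229.0, 127.3]
eef_rot: [[-0.175, 0.985, -0.004], [0.985, 0.175, -0.001], [-0.0, -0.004, -1.0]]
force: [-0.2, -0.3, -0.5]
opening: 0.451
grip_force: 25.0
```

>>> servo_tool:
  rows:
    - [[0,0,0,0,0,0,1],[0,0,0,0,0,0,1],[0,0,0,0,0,0,1]]

```text
time_s: 7.28
position: [620.4, 226.6, 129.3]
eef_rot: [[-0.174, 0.985, -0.002], [0.985, 0.174, -0.001], [-0.0, -0.002, -1.0]]
force: [-0.4, 0.2, -1.0]
opening: 0.456
grip_force: 25.0
```

```bash
python3 -c "
from h import *
plan(625,226.7,46,10)"
```

```text
t 7.28 pos [620.4 226.6 129.3] az 10.0 zz -1.0 F [-0.4  0.2 -1. ] open 40.1 | turn 0.0 shift [-0.7  4.6 83.3] q [ 0.17  0.47  1.46 -0.    1.21 -0.  ]
```

>>> servo_tool:
  rows:
    - [[0,0,0,-0.7,4.6,10,1],[0,0,0,0,0,25,1],[0,0,0,0,0,22,1],[0,0,0,0,0,12,1],[0,0,0,0,0,7,1],[0,0,0,0,0,3,1],[0,0,0,0,0,2,1],[0,0,0,0,0,1,1],[0,0,0,0,0,0,1],[0,0,0,0,0,0,1]]

```text
time_s: 8.52
position: [626.1, 228.0, 48.5]
eef_rot: [[-0.175, 0.985, 0.001], [0.985, 0.175, 0.0], [-0.0, 0.001, -1.0]]
force: [-0.4, -0.9, -0.7]
opening: 0.453
grip_force: 25.0
```

>>> servo_tool:
  rows:
    - [[0,0,0,0,0,1,1],[0,0,0,0,0,0,1],[0,0,0,0,0,1,1],[0,0,0,0,0,0,1],[0,0,0,0,0,0,1]]

```text
time_s: 9.15
position: [626.1, 228.0, 47.4]
eef_rot: [[-0.175, 0.985, 0.0], [0.985, 0.175, -0.0], [-0.0, 0.0, -1.0]]
force: [-2.9, -1.0, 5.8]
opening: 0.453
grip_force: 25.0
```

Contact felt (about 6 N), so I release and rise.

>>> servo_tool:
  rows:
    - [[0,0,0,0,0,0,0.1],[0,0,0,0,0,0,0],[0,0,0,0,0,0,-0.5],[0,0,0,0,0,0,-1],[0,0,0,0,0,0,-1],[0,0,0,0,0,-15,-1],[0,0,0,0,0,-30,-1],[0,0,0,0,0,-30,-1],[0,0,-1.6,0,0,0,-1]]

```text
time_s: 10.28
position: [628.3, 228.4, 125.5]
eef_rot: [[-0.204, 0.979, 0.007], [0.979, 0.204, 0.001], [-0.0, 0.007, -1.0]]
force: [0.3, 0.3, 0.0]
opening: 1.002
grip_force: 0.0
```

```bash
python3 -c "
from h import *
plan(407.6,227,20,11.6)"
```

```text
t 10.28 pos [628.3 228.4 125.5] az 11.7 zz -1.0 F [0.3 0.3 0. ] open 88.2 | turn 0.1 shift [  43.  -216.5  105.5] q [ 0.17  0.49  1.45  0.    1.2  -0.03]
```

>>> servo_tool:
  rows:
    - [[0,0,0,8,-36,0,-1],[0,0,0,9,-45,0,-1],[0,0,0,9,-45,0,-1],[0,0,0,9,-45,0,-1],[0,0,0,8,-45,0,-1],[0,0,0,0,0,20,-1],[0,0,0,0,0,20,-1],[0,0,0,0,0,0,-1],[0,0,0,0,0,0,-1]]

```text
time_s: 11.4
position: [405.8, 226.4, 81.5]
eef_rot: [[-0.202, 0.979, -0.0], [0.979, 0.202, -0.0], [-0.0, -0.0, -1.0]]
force: [-0.1, -0.2, 0.4]
opening: 1.0
grip_force: 0.0
```

```bash
python3 -c "
from h import *
plan(407.6,227,20,11.6)"
```

```text
t 11.4 pos [405.8 226.4  81.5] az 11.7 zz -1.0 F [-0.1 -0.2  0.4] open 88.0 | turn 0.1 shift [ 0.3  1.9 61.5] q [ 0.25  0.15  2.   -0.    0.99  0.05]
```

>>> servo_tool:
  rows:
    - [[0,0,0,0,2,20,-1],[0,0,0,0,0,25,-1],[0,0,0,0,0,16,-1],[0,0,0,0,0,0,-1],[0,0,0,0,0,0,0],[0,0,0,0,0,0,0.4],[0,0,0,0,0,0,1],[0,0,0,0,0,0,1],[0,0,0,0,0,0,1],[0,0,0,0,0,0,1]]

```text
time_s: 12.65
position: [407.9, 226.9, 20.7]
eef_rot: [[-0.202, 0.979, 0.001], [0.979, 0.202, 0.0], [0.0, 0.001, -1.0]]
force: [-2.1, -0.4, 5.7]
opening: 0.61
grip_force: 24.9
```

>>> servo_tool:
  rows:
    - [[0,0,0,0,0,-10,1],[0,0,0,0,0,-30,1],[0,0,0,0,0,-40,1],[0,0,0,0,0,-30,1],[0,0,9.6,0,0,0,1],[0,0,9.6,0,0,0,1],[0,0,0,0,0,0,1]]

```text
time_s: 13.52
position: [407.5, 226.7, 130.5]
eef_rot: [[0.13, 0.992, 0.0], [0.992, -0.13, 0.0], [0.0, 0.0, -1.0]]
force: [-0.1, -0.1, -1.1]
opening: 0.61
grip_force: 24.9
```

```bash
python3 -c "
from h import *
plan(631.4,-73.1,46,-7.6)"
```

```text
t 13.53 pos [407.5 226.7 130.5] az -7.4 zz -1.0 F [-0.1 -0.1 -1.1] open 53.7 | turn 0.2 shift [-267.6  261.6   84.5] q [ 0.25  0.07  1.97 -0.    1.1   0.38]
```

>>> servo_tool:
  rows:
    - [[0,0,0,-23,23,0,1],[0,0,0,-35,34,0,1],[0,0,0,-35,34,0,1],[0,0,0,-35,34,0,1],[0,0,0,-35,34,0,1],[0,0,0,-35,34,0,1],[0,0,0,-35,34,0,1],[0,0,0,-34,34,0,1],[0,0,0,0,0,0,1],[0,0,0,0,0,0,1],[0,0,0,0,0,0,1]]

```text
time_s: 14.9
position: [630.6, -70.9, 130.0]
eef_rot: [[0.129, 0.992, -0.001], [0.992, -0.129, 0.0], [0.0, -0.001, -1.0]]
force: [-0.2, 0.9, -1.7]
opening: 0.61
grip_force: 24.9
```

```bash
python3 -c "
from h import *
plan(631.4,-73.1,46,-7.6)"
```

```text
t 14.9 pos [630.6 -70.9 130. ] az -7.4 zz -1.0 F [-0.2  0.9 -1.7] open 53.7 | turn 0.2 shift [-2.1  1.1 84. ] q [-0.3   0.42  1.53  0.    1.19 -0.17]
```

>>> servo_tool:
  rows:
    - [[0,0,0,-2,1,10,1],[0,0,0,0,0,25,1],[0,0,0,0,0,22,1],[0,0,0,0,0,13,1],[0,0,0,0,0,6,1],[0,0,0,0,0,3,1],[0,0,0,0,0,2,1],[0,0,0,0,0,1,1],[0,0,0,0,0,0,1],[0,0,0,0,0,1,1],[0,0,0,0,0,0,1],[0,0,0,0,0,0,1]]

```text
time_s: 16.4
position: [632.4, -74.4, 47.7]
eef_rot: [[0.131, 0.991, 0.001], [0.991, -0.131, -0.0], [-0.0, 0.001, -1.0]]
force: [-1.1, 0.6, 2.5]
opening: 0.611
grip_force: 24.9
```

>>> servo_tool:
  rows:
    - [[0,0,0,0,0,0.5,1],[0,0,0,0,0,0,1],[0,0,0,0,0,0,-0.2],[0,0,0,0,0,0,-0.5],[0,0,0,0,0,0,-1],[0,0,0,0,0,0,-1],[0,0,0,0,0,0,-1],[0,0,0,0,0,-15,-1],[0,0,0,0,0,-30,-1],[0,0,0,0,0,-40,-1],[0,0,0,0,0,0,-1]]

```text
time_s: 17.77
position: [635.1, -75.0, 137.1]
eef_rot: [[0.131, 0.991, 0.008], [0.991, -0.131, -0.003], [-0.001, 0.009, -1.0]]
force: [-0.1, -0.6, 1.1]
opening: 1.002
grip_force: 0.0
```

```bash
python3 -c "
from h import *
plan(440.7,66,26,-7.6)"
```

```text
t 17.77 pos [635.1 -75.  137.1] az -7.5 zz -1.0 F [-0.1 -0.6  1.1] open 88.2 | turn 0.1 shift [ 114.1 -211.3  111.1] q [-0.3   0.42  1.52  0.    1.19 -0.17]
```

>>> servo_tool:
  rows:
    - [[0,0,0,18,-34,0,-1],[0,0,0,24,-44,0,-1],[0,0,0,24,-44,0,-1],[0,0,0,24,-44,0,-1],[0,0,0,24,-43,0,-1],[0,0,0,0,0,20,-1],[0,0,0,0,0,20,-1],[0,0,0,0,0,0,-1],[0,0,0,0,0,0,-1]]

```text
time_s: 18.9
position: [440.1, 66.1, 92.2]
eef_rot: [[0.131, 0.991, 0.0], [0.991, -0.131, -0.0], [-0.0, 0.0, -1.0]]
force: [-0.5, -0.0, 0.1]
opening: 0.996
grip_force: 0.0
```

```bash
python3 -c "
from h import *
plan(440.7,66,26,-7.6)"
```

```text
t 18.9 pos [440.1  66.1  92.2] az -7.5 zz -1.0 F [-0.5 -0.   0.1] open 87.7 | turn 0.1 shift [ 0.   0.6 66.2] q [-0.12  0.09  2.04 -0.    1.01  0.01]
```

>>> servo_tool:
  rows:
    - [[0,0,0,0,0,20,-1],[0,0,0,0,0,28,-1],[0,0,0,0,0,18,-1],[0,0,0,0,0,0,-1],[0,0,0,0,0,0,0],[0,0,0,0,0,0,0.4],[0,0,0,0,0,0,1],[0,0,0,0,0,0,1],[0,0,0,0,0,0,1],[0,0,0,0,0,0,1],[0,0,0,0,0,0,1]]

```text
time_s: 20.27
position: [439.9, 66.2, 25.8]
eef_rot: [[0.131, 0.991, 0.0], [0.991, -0.131, -0.0], [-0.0, 0.0, -1.0]]
force: [-1.1, -0.7, 2.7]
opening: 0.445
grip_force: 25.0
```

>>> servo_tool:
  rows:
    - [[0,0,0,0,0,0,1],[0,0,0,0,0,-10,1],[0,0,0,0,0,-30,1],[0,0,0,0,0,-40,1],[0,0,0,0,0,-30,1],[0,0,0,0,0,0,1],[0,0,0,0,0,0,1]]

```text
time_s: 21.15
position: [439.2, 66.2, 135.0]
eef_rot: [[0.131, 0.991, -0.001], [0.991, -0.131, 0.0], [-0.0, -0.001, -1.0]]
force: [-0.7, 0.3, -0.1]
opening: 0.449
grip_force: 25.0
```

```bash
python3 -c "
from h import *
plan(626.4,-221,52,-7.6)"
```

```text
t 21.15 pos [439.2  66.2 135. ] az -7.5 zz -1.0 F [-0.7  0.3 -0.1] open 39.5 | turn 0.1 shift [-259.9  223.6   83. ] q [-0.12  0.01  2.02 -0.    1.11  0.01]
```

>>> servo_tool:
  rows:
    - [[0,0,0,-22,18,0,1],[0,0,0,-34,29,0,1],[0,0,0,-34,29,0,1],[0,0,0,-34,29,0,1],[0,0,0,-34,29,0,1],[0,0,0,-34,30,0,1],[0,0,0,-34,30,0,1],[0,0,0,-34,30,0,1],[0,0,0,0,0,0,1],[0,0,0,0,0,0,1],[0,0,0,0,0,0,1]]

```text
time_s: 22.52
position: [627.0, -219.5, 134.8]
eef_rot: [[0.13, 0.991, -0.002], [0.991, -0.13, 0.001], [0.001, -0.002, -1.0]]
force: [-1.4, 0.4, -0.0]
opening: 0.445
grip_force: 25.0
```

```bash
python3 -c "
from h import *
plan(626.4,-221,52,-7.6)"
```

```text
t 22.52 pos [ 627.  -219.5  134.8] az -7.5 zz -1.0 F [-1.4  0.4 -0. ] open 39.1 | turn 0.1 shift [-1.5 -0.4 82.8] q [-0.52  0.48  1.45  0.    1.22 -0.38]
```

>>> servo_tool:
  rows:
    - [[0,0,0,-1.5,0,10,1],[0,0,0,0,0,25,1],[0,0,0,0,0,22,1],[0,0,0,0,0,13,1],[0,0,0,0,0,6,1],[0,0,0,0,0,3,1],[0,0,0,0,0,2,1],[0,0,0,0,0,1,1],[0,0,0,0,0,0,1],[0,0,0,0,0,0,1]]

```text
time_s: 23.78
position: [627.8, -222.5, 54.0]
eef_rot: [[0.131, 0.991, 0.0], [0.991, -0.131, -0.0], [-0.0, 0.0, -1.0]]
force: [0.5, -0.2, -1.2]
opening: 0.45
grip_force: 25.0
```

>>> servo_tool:
  rows:
    - [[0,0,0,0,1,1,1],[0,0,0,0,0,0,1],[0,0,0,0,0,1,1],[0,0,0,0,0,0,1],[0,0,0,0,0,0,1]]

```text
time_s: 24.4
position: [628.7, -222.6, 51.9]
eef_rot: [[0.131, 0.991, 0.0], [0.991, -0.131, -0.0], [-0.0, 0.0, -1.0]]
force: [-0.5, 0.6, 1.7]
opening: 0.447
grip_force: 25.0
```

>>> servo_tool:
  rows:
    - [[0,0,0,0,0,0.5,1],[0,0,0,0,0,0,1],[0,0,0,0,0,0,0],[0,0,0,0,0,0,-0.5],[0,0,0,0,0,0,-1],[0,0,0,0,0,0,-1],[0,0,0,0,0,0,-1],[0,0,0,0,0,-15,-1],[0,0,0,0,0,-30,-1],[0,0,0,0,0,-40,-1],[0,0,0,0,0,0,-1]]

```text
time_s: 25.78
position: [631.4, -224.0, 141.9]
eef_rot: [[0.131, 0.991, 0.008], [0.991, -0.131, -0.004], [-0.003, 0.008, -1.0]]
force: [0.2, -0.0, 0.1]
opening: 0.997
grip_force: 0.0
```

>>> servo_tool:
  rows:
    - [[0,0,-10,0,0,0,-1],[0,0,-10,0,0,0,-1],[0,0,-10,0,0,0,-1],[0,0,-10,0,0,0,-1],[0,0,-10,0,0,0,-1],[0,0,-10,0,0,0,-1],[0,0,-10,0,0,0,-1],[0,0,-10,0,0,0,-1],[0,0,-10,0,0,0,-1],[0,0,-7.6,0,0,0,-1],[0,0,0,0,0,0,-1]]

```text
time_s: 27.15
position: [628.3, -222.4, 135.8]
eef_rot: [[-1.0, 0.0, -0.001], [0.0, 1.0, 0.0], [0.001, 0.0, -1.0]]
force: [0.6, -0.2, 0.1]
opening: 0.997
grip_force: 0.0
```

```bash
python3 -c "
from h import *
plan(395,-233,20,90)"
```

```text
t 27.15 pos [ 628.3 -222.4  135.8] az 90.0 zz -1.0 F [ 0.6 -0.2  0.1] open 87.8 | turn -0.0 shift [233.3 -10.6 115.8] q [-0.52  0.48  1.44  0.    1.22 -2.09]
```

>>> servo_tool:
  rows:
    - [[0,0,0,33,-1,0,-1],[0,0,0,50,-2,0,-1],[0,0,0,50,-2,0,-1],[0,0,0,50,-3,0,-1],[0,0,0,50,-3,0,-1],[0,0,0,0,0,20,-1],[0,0,0,0,0,20,-1],[0,0,0,0,0,0,-1],[0,0,0,0,0,0,-1]]

```text
time_s: 28.28
position: [396.0, -234.1, 96.8]
eef_rot: [[-1.0, -0.0, 0.0], [-0.0, 1.0, -0.0], [-0.0, -0.0, -1.0]]
force: [0.4, -0.2, 0.3]
opening: 0.998
grip_force: 0.0
```

```bash
python3 -c "
from h import *
plan(395,-233,20,90)
import cv2
cv2.imwrite('pics/t2.png',cv2.resize(cams.snapshot('top')[120:260,150:420,::-1],None,fx=2.9,fy=2.9,interpolation=cv2.INTER_CUBIC))"
```

```text
t 28.27 pos [ 396.  -234.1   96.8] az 90.0 zz -1.0 F [ 0.4 -0.2  0.3] open 87.8 | turn 0.0 shift [ 1.   1.1 76.8] q [-0.79  0.11  2.   -0.    1.02 -2.36]
```

View pics/t2.png

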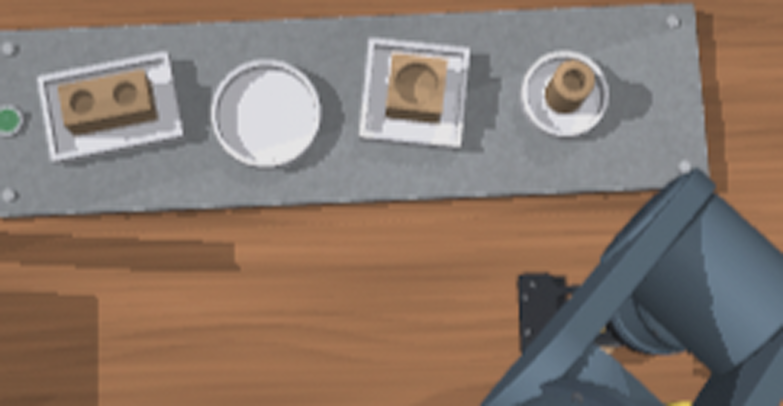

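The three placed blanks stand in line in their moulds: long (108,100), square (417,88), small round (570,85); their upward shift in the crop is parallax. Now the large round blank.

>>> servo_tool:
  rows:
    - [[0,0,0,1,1,25,-1],[0,0,0,0,0,32,-1],[0,0,0,0,0,19,-1],[0,0,0,0,0,0,-1],[0,0,0,0,0,0,-0.2],[0,0,0,0,0,0,0.2],[0,0,0,0,0,0,1],[0,0,0,0,0,0,1],[0,0,0,0,0,0,1],[0,0,0,0,0,0,1]]

```text
time_s: 29.58
position: [395.2, -233.3, 21.1]
eef_rot: [[-1.0, -0.001, 0.001], [-0.001, 1.0, -0.001], [-0.001, -0.001, -1.0]]
force: [-1.6, 1.3, 6.5]
opening: 0.695
grip_force: 25.0
```

>>> servo_tool:
  rows:
    - [[0,0,0,0,0,0,1],[0,0,0,0,0,-10,1],[0,0,0,0,0,-30,1],[0,0,0,0,0,-40,1],[0,0,0,0,0,-30,1],[0,0,0,0,0,0,1],[0,0,0,0,0,0,1]]

```text
time_s: 30.45
position: [394.1, -232.4, 129.4]
eef_rot: [[-1.0, -0.001, -0.001], [-0.001, 1.0, 0.001], [0.001, 0.001, -1.0]]
force: [-0.2, 0.3, -1.2]
opening: 0.694
grip_force: 25.0
```

```bash
python3 -c "
from h import *
plan(614,73.7,46,90)"
```

```text
t 30.45 pos [ 394.1 -232.4  129.4] az 90.1 zz -1.0 F [-0.2  0.3 -1.2] open 61.1 | turn 0.1 shift [-219.9  306.1   83.4] q [-0.79  0.05  1.99 -0.    1.1  -2.37]
```

>>> servo_tool:
  rows:
    - [[0,0,0,-16,22,0,1],[0,0,0,-25,35,0,1],[0,0,0,-25,35,0,1],[0,0,0,-25,35,0,1],[0,0,0,-25,35,0,1],[0,0,0,-26,36,0,1],[0,0,0,-26,36,0,1],[0,0,0,-26,36,0,1],[0,0,0,-26,36,0,1],[0,0,0,0,0,0,1],[0,0,0,0,0,0,1],[0,0,0,0,0,0,1]]

```text
time_s: 31.95
position: [613.2, 72.4, 129.3]
eef_rot: [[-1.0, 0.0, -0.002], [0.0, 1.0, -0.0], [0.002, -0.0, -1.0]]
force: [-1.0, -0.5, -1.2]
opening: 0.695
grip_force: 25.0
```

```bash
python3 -c "
from h import *
plan(614,73.7,46,90)"
```

```text
t 31.95 pos [613.2  72.4 129.3] az 90.0 zz -1.0 F [-1.  -0.5 -1.2] open 61.1 | turn -0.0 shift [-0.8  1.3 83.3] q [-0.07  0.39  1.58 -0.    1.17 -1.65]
```

>>> servo_tool:
  rows:
    - [[0,0,0,-0.8,1.3,10,1],[0,0,0,0,0,25,1],[0,0,0,0,0,22,1],[0,0,0,0,0,12,1],[0,0,0,0,0,6,1],[0,0,0,0,0,3,1],[0,0,0,0,0,2,1],[0,0,0,0,0,1,1],[0,0,0,0,0,0,1],[0,0,0,0,0,0,1]]

```text
time_s: 33.2
position: [615.2, 74.7, 49.5]
eef_rot: [[-1.0, -0.001, 0.0], [-0.001, 1.0, -0.0], [-0.0, -0.0, -1.0]]
force: [0.3, -0.4, -0.8]
opening: 0.695
grip_force: 25.0
```

>>> servo_tool:
  rows:
    - [[0,0,0,0,0,1,1],[0,0,0,0,0,0,1],[0,0,0,0,0,0,1]]

```text
time_s: 33.58
position: [615.0, 74.7, 48.2]
eef_rot: [[-1.0, -0.001, -0.0], [-0.001, 1.0, -0.0], [0.0, -0.0, -1.0]]
force: [-0.3, 0.3, -1.1]
opening: 0.695
grip_force: 25.0
```

>>> servo_tool:
  rows:
    - [[0,0,0,0,0,1,1],[0,0,0,0,0,0,1],[0,0,0,0,0,0.5,1],[0,0,0,0,0,0,1],[0,0,0,0,0,0,1]]

```text
time_s: 34.2
position: [615.1, 74.7, 47.1]
eef_rot: [[-1.0, -0.001, 0.0], [-0.001, 1.0, -0.0], [-0.0, -0.0, -1.0]]
force: [-2.9, 0.5, 5.3]
opening: 0.692
grip_force: 25.0
```

Contact felt; I release, rise and back off toward the base for a clear view.

>>> servo_tool:
  rows:
    - [[0,0,0,0,0,0,-0.5],[0,0,0,0,0,0,-1],[0,0,0,0,0,0,-1],[0,0,0,0,0,0,-1],[0,0,0,0,0,-15,-1],[0,0,0,0,0,-40,-1],[0,0,0,0,0,-40,-1],[0,0,0,40,0,-20,-1],[0,0,0,50,0,0,-1],[0,0,0,50,0,0,-1],[0,0,0,50,0,0,-1],[0,0,0,0,0,0,-1]]

```text
time_s: 35.7
position: [422.0, 74.9, 161.9]
eef_rot: [[-1.0, -0.002, -0.001], [-0.002, 1.0, 0.0], [0.001, 0.0, -1.0]]
force: [0.4, 0.2, 0.7]
opening: 1.002
grip_force: 0.0
```

```bash
python3 -c "
from h import *
import cv2
im=cams.snapshot('top')[...,::-1]
a=cv2.resize(im[130:185,160:265],None,fx=7,fy=5.4,interpolation=cv2.INTER_CUBIC);b=cv2.resize(im[130:185,270:375],None,fx=7,fy=5.4,interpolation=cv2.INTER_CUBIC)
cv2.imwrite('pics/t3.png',np.vstack([a,b]))
P=cams.camera_params('top');R=np.array(P['pose'])
def px(x,y,z):
    c=np.linalg.inv(R)@[x,y,z,1];u=P['mtx']@c[:3];return u[:2]/u[2]
for n,x,y,z,ox,oy in [('long',624.9,226.7,70,160,0),('rl',614,73.7,70,160,0),('sq',631.4,-73.1,70,270,297),('rs',626.4,-221,82,270,297)]:
    u=px(x,y,z);print(n,'expected top centre in crop',((u-[ox,130])*[7,5.4]+[0,oy]).round(), 'mould rim', ((px(x,y,42)-[ox,130])*[7,5.4]+[0,oy]).round())
cv2.imwrite('pics/s3.png',cams.snapshot('scene')[...,::-1])"
```

```text
long expected top centre in crop [181. 129.] mould rim [196. 144.]
rl expected top centre in crop [567. 142.] mould rim [573. 157.]
sq expected top centre in crop [166. 400.] mould rim [162. 415.]
rs expected top centre in crop [543. 396.] mould rim [524. 418.]
```

View pics/t3.png

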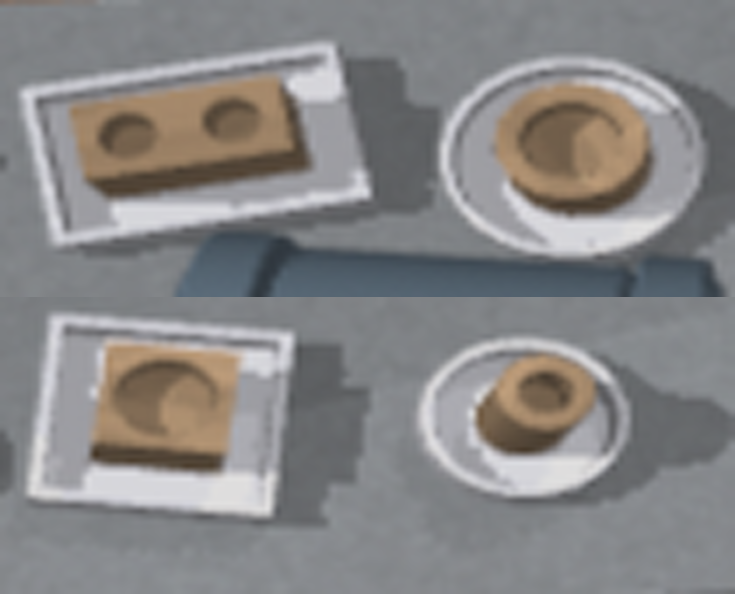

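View pics/s3.png

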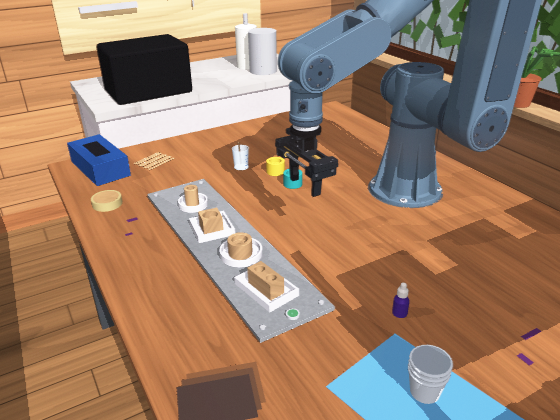

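Measured top centres are long (180,127), large round (573,142), square (166,399) and small round (546,393). All are within about 3 mm of the expected places; beaker and bottle stand undisturbed.

```bash
python3 -c "
from workcell import bot
print(bot.hand_in())"
```

```text
the job is handed in; nothing more can be done
None
```

The job is handed in: all four blanks stand upright in their own moulds, centred to about 3 mm and in line by the last picture, with the beaker and bottle untouched; the hand-in returned no verdict.

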